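# Gauge an eyepiece in the bench caliper and record it

## Task

Gauge the blue-banded microscope eyepiece: stand it upright on the bench between the open jaws of the caliper and let go of it, then slide the blue-posted jaw shut on it until the dial needle stands in the green sector, never reaching the red. Take the hand off the caliper, and with the needle still in the green press the yellow record button on the grey read-out box fully down and release it, leaving the eyepiece clamped lightly and upright in the jaws. Leave the orange-banded eyepiece and everything else on the bench where they are.

Things in the scene. Friction and masses are not known exactly. Their poses are not given: they have to be found in the camera images.
- eyepiece: The eyepiece to gauge: black, upright, round, 95 mm tall, 0.15 to 0.31 kg. Lower barrel 44 mm in diameter up to 48 mm, with a blue band at its top (36 to 48 mm up); eyecup above it 34 mm in diameter, with a thin blue ring round the lens on top. Origin: centre of its underside; z up its axis. Starts left or right of the read-out box.
- eyepiece_orange: A second eyepiece of the same shape and size with an orange band and ring; not to be touched. Origin: centre of its underside.
- gauge: Bench caliper, fixed; place and yaw vary. Origin on the bench under its steel beam's middle line; +y along the beam from sliding jaw to sprung anvil, -x the way the jaws stick out (95 mm). Beam 30 mm wide, 31 high, y -180 to 108. Jaws 6 to 36 mm above the bench; parts stand on the bench itself. White housing y 95 to 185, x -95 to 20, 38 high, with the dial (86 mm wide) on top, face up, to 50 mm.
- throat (a point): Point on the bench at gauge frame (-65, 0, 0) mm: a good place for the eyepiece's underside centre while the jaws are open. Axes as gauge. The eyepiece's centre must finally lie 34 to 90 mm from the gauge's origin in its -x, between the two jaw faces.
- jaw_face (a point): Point on the flat inner face (looking to +y) of the sliding jaw, at gauge frame (-60, -65 + jaw joint, 21) mm. The face is perpendicular to y. Axes as gauge.
- jaw_post (a point): Centre of the top of the blue upright post on the sliding jaw, at gauge frame (-30, -85 + jaw joint, 78) mm. The post is 26 mm along the gauge's x, 20 mm along y, clear from 40 mm above the bench up (below is the blue saddle, 20 mm to either side in y). Push its outer (-y) face to close the jaw, or pinch it across its 20 mm.
- jaw (a joint): Slide of the jaw along the gauge's +y, m: 0 fully open (135 mm between jaw and anvil faces), grows as it closes; starts at 0 to 0.035, ends at 0.120. Friction about 7 N; it stays where it is left, also against the anvil's spring. It touches the eyepiece, slides it along the bench to the anvil, and has it just touched on both sides at 0.091.
- anvil_face (a point): Point on the flat face of the sprung anvil that looks to the sliding jaw (-y), 21 mm above the bench; at rest at gauge frame (-60, 70, 21) mm. The anvil gives up to 10 mm in +y against a spring: about 1 N to start, then 0.5 N more per mm. Axes as gauge.
- needle (a joint): Angle of the black dial needle, rad, clockwise from above, 0 at rest (pointing in the gauge's -x). 0.25 rad per mm that the anvil is pressed in. Green sector 0.6 to 1.5 rad (2.4 to 6 mm, 2 to 4 N of squeeze; jaw joint about 0.0934 to 0.097 on the eyepiece); the red sector starts at 1.9 rad (7.6 mm, jaw joint about 0.0986).
- record (a joint): Travel of the yellow record button, m, straight down: 0 released, 0.006 fully down, at 5 N; it springs back. It counts as pressed beyond 0.004.
- record_top (a point): Centre of the top of the yellow button (28 mm in diameter), 50 mm above the bench; it moves down with the button. The button sits on the grey read-out box, fixed to the bench, 70 by 110 mm and 32 mm high, at a different place each time.
- cleaner: White bottle with a blue cap, 60 mm in diameter, 145 mm tall, upright; a bystander. Origin: centre of its underside.
- slide_box: Green closed box for slides, 110 by 190 by 34 mm; a bystander. Origin: centre of its underside.
- dish: White shallow dish, 90 mm in diameter, 16 mm high; a bystander. Origin: centre of its underside.
- jar: Green glass jar with a white lid, 56 mm in diameter, 75 mm tall, beyond the caliper; a bystander. Origin: centre of its underside.
- lens_brush: Brush lying beyond the caliper; a bystander.
- driver: Screwdriver lying to the right; a bystander.
Mind the look-alikes: they are no part of the job. What is shaped like the part that bears record but purple or turquoise is not meant.

How it is judged:
By the outcome, as a careful person would: the job done as asked, in the order asked, and still so for the second after the job is handed in, with the robot touching nothing.
It also fails if it takes over 64 s, if anything falls off the work surface, if the arm or the gripper's body presses on something with over 40 N, if the wrist force passes 120 N, or if a joint passes its speed limit or range.

## Robot

A 6-joint arm with a two-finger parallel gripper is mounted at the origin on the work surface. World frame = base frame: x ahead of the robot, y to its left, z up, the work surface at z = 0. Lengths are in m, angles in rad, forces in N, time in s.
With the tool pointing down it reaches from about 0.375 to 0.975 m from the base axis. Payload 3.8 kg.
Tool frame: the origin (TCP) lies midway between the tips of the shut fingers; the grasp point (between the pads) lies 19 mm behind it; z points along the fingers, y is the line along which they close (so a half turn about z gives the same grasp; the last joint's range is limited). The gripper opens to 85 mm and grips with 20 to 120 N. Pads are 22 mm wide; open, the fingers measure 114 mm over their backs; the gripper's body (76 mm by 85 mm) begins 54 mm behind the grasp point. The pads swing forward as they close: fully open they stand 13 mm farther back than shut.
Start: joints at [-1.324, 0.264, 1.604, -0, 1.274, -0.037], TCP at [0.189, -0.648, 0.198] pointing down, gripper open.
Joint ranges: [-2.63, 2.63], [-0.94, 2.18], [0.31, 2.57], [-1.31, 4.45], [0, 2.66], [-2.55, 2.55]. Speed limits (rad/s): [2.57, 2.57, 3.14, 3.14, 3.14, 3.14].

## Interface

Orientations are given as a rotation vector (axis times angle).
In Python, from workcell import read_state, vision, ticket gives the robot as it stands. The module is installed in compiled form; this text tells all that it offers.
- The arm moves only by the tool jog_arm, never from a script. Its arguments are lists of equal length, an entry for each row: "turn": the turn, a rotation vector about the tool's x, y, z in rad, a list of three; "delta_pos": the shift along the tool's x, y, z in m, a list of three; "gripper": the finger opening in m, from 0 to 0.0854. In form: {"turn": [[rx, ry, rz], ...], "delta_pos": [[dx, dy, dz], ...], "gripper": [gripper, ...]}. A call has 1 to 20 rows; each row shifts and turns the commanded pose from where the row before left it, along the tool's axes as they then stand; what a row does not reach is not made up. A row lasts 1/12 s, in which the tool goes at most 41.7 mm and 7.16 degrees, less where a joint would pass 70% of its speed; a pose out of reach is approached as far as the arm can. A call with a gripper value outside its range is refused whole. The fingers move at their own pace and stop on an object; "grip_force" is the grip in N (left out, the last holds). Time passes only in rows, so rows that do not move let the fingers close. It gives the time, the measured TCP pose, the force, the opening and the grip force at its end, in the units of the state.
- read_state(): the state, without advancing time (a new reading comes with each control period).
- vision.read_camera(name): name is "scene" or "side" or "wrist"; returns the picture (420x560x3 uint8, red, green, blue); there is no depth.
- vision.calibration(name): a dict with "vfov" (degrees; the focal length in pixels is half the picture's height over the tangent of half this angle, whatever the lens; pixels are square), "cx", "cy" (the principal point, pixels), "R" (3x3) and "t" (3): a world point X has camera coordinates R X + t; the wrist camera has in their place "mount" (4x4, takes a point from camera to tool coordinates, whose origin is the TCP and whose axes are the flange's). Camera axes: x right, y down, z forward; pixel columns grow to the right and rows downward; lengths in m; the calibration is good to about 2 mm. A picture is of the moment at which its call begins: read the wrist's pose just before it. calibration takes no time and is no camera call.
- ticket.finish_job(): hands the job in; it is judged then, once.
The state is a dict: "time": time; "q": joint angles; "joint_vel": joint speeds; "joint_torque": joint torques, N m; "tool_pos": TCP position; "tcp_rot": TCP orientation; "wrist_force": force on the tool from outside, world axes, zero at the start; "torque": the same for the moment, N m; "width": opening from 0.0 (shut) to 1.0 (fully open); "grip_force": force on a finger pad.
Only numpy, scipy, OpenCV 4.12 (cv2) and the standard library are available. Lean on these libraries where they do the work, as an engineer would, in place of code of your own. Each camera call takes 0.05 s, during which the arm holds its last target. There are 200 camera calls.

## Working session

There is one attempt and no reset: what is moved stays moved. The work goes in short steps, Python scripts to look and compute and a tool call to move; the robot and the scene stay as the last step left them, time stands still between calls to the robot, and variables do not carry over. Pictures are saved under pics/ and viewed, at most 10 in all, crops included, and the job is handed in when it is done.

Besides the shell and the picture viewer there is one more tool, called after "Call:" as name(argument=value, ...) on one line, values as JSON. jog_arm: Moves the arm, as the interface text tells. Its arguments: {"type":"object","properties":{"turn":{"type":"array","items":{"type":"array","items":{"type":"number"}}},"delta_pos":{"type":"array","items":{"type":"array","items":{"type":"number"}}},"gripper":{"type":"array","items":{"type":"number"}},"grip_force":{"type":"number"}},"required":["turn","delta_pos","gripper"]}

```bash
mkdir -p pics
cat > h.py <<'E'
import numpy as np, cv2
from scipy.spatial.transform import Rotation as Ro
from workcell import read_state, vision, ticket
def snap(n,f):
    s=read_state(); im=vision.read_camera(n); cv2.imwrite('pics/'+f,im[:,:,::-1]); return s,im
def cam(n,s=None):
    c=vision.calibration(n); f=210/np.tan(np.radians(c['vfov'])/2)
    if n=='wrist':
        M=np.array(c['mount']); T=np.eye(4); T[:3,:3]=Ro.from_rotvec(s['tcp_rot']).as_matrix(); T[:3,3]=s['tool_pos']
        W=np.linalg.inv(T@M); return f,c,W[:3,:3],W[:3,3]
    return f,c,np.array(c['R']),np.array(c['t'])
def ray(n,u,v,z,s=None):
    f,c,R,t=cam(n,s); d=R.T@np.array([(u-c['cx'])/f,(v-c['cy'])/f,1]); o=-R.T@t
    return o+d*(z-o[2])/d[2]
def proj(n,X,s=None):
    f,c,R,t=cam(n,s); p=R@np.array(X)+t; return f*p[0]/p[2]+c['cx'],f*p[1]/p[2]+c['cy']
E
python3 - <<'E'
from h import *
for n in('scene','side'): s,im=snap(n,n+'0.png'); print({k:v for k,v in vision.calibration(n).items()})
print(s, vision.calibration('wrist'))
a=cv2.imread('pics/scene0.png'); b=cv2.imread('pics/side0.png')
cv2.imwrite('pics/s0.png',cv2.resize(a,(800,600),interpolation=cv2.INTER_CUBIC));cv2.imwrite('pics/d0.png',cv2.resize(b,(800,600),interpolation=cv2.INTER_CUBIC))
E
```

```text
{'vfov': 52.64349238578791, 'cx': 282.2927601825118, 'cy': 211.32510779788896, 'R': array([[ 0.22262529,  0.97490282, -0.00157217],
       [ 0.68807449, -0.15826823, -0.70816994],
       [-0.6906457 ,  0.15657477, -0.70604027]]), 't': array([-0.11549648, -0.29013149,  1.57427329])}
{'vfov': 51.79741564967776, 'cx': 278.5599582671076, 'cy': 214.10996557172595, 'R': array([[-0.89522682, -0.44541396,  0.01324141],
       [-0.31681404,  0.61529816, -0.72182895],
       [ 0.31336528, -0.6503957 , -0.69194482]]), 't': array([0.4677845 , 0.24362755, 0.95611766])}
{'time': 0.05, 'q': array([-1.32391112e+00,  2.64806541e-01,  1.60535738e+00,  2.89341921e-05,
        1.27368496e+00, -3.69370173e-02]), 'joint_vel': array([-1.50925885e-04, -1.61399124e-03, -1.68966640e-03,  8.19025541e-05,
       -9.76152845e-04, -1.14210677e-04]), 'joint_torque': array([ 1.00332243e-03, -5.17025149e+01, -3.68844473e+01, -1.79705958e-04,
        7.11655535e-03,  8.14455746e-06]), 'tool_pos': array([ 0.18880882, -0.64723045,  0.1969351 ]), 'tcp_rot': array([-3.10778957e+00, -4.44001040e-01,  3.27913313e-04]), 'wrist_force': array([ 0.56400963, -0.17552119,  0.21055764]), 'torque': array([-0.01297667,  0.04699041,  0.03497321]), 'grip_force': 0.0, 'width': 0.9972693868695324} {'vfov': 59.31760526713737, 'cx': 272.6316945279793, 'cy': 213.86979925070517, 'mount': array([[ 1.67677555e-04, -9.50495154e-01, -3.10739336e-01,
         7.84244823e-02],
       [ 9.99999425e-01,  4.88564704e-04, -9.54822549e-04,
        -7.86831843e-04],
       [ 1.05937048e-03, -3.10738997e-01,  9.50494689e-01,
        -1.75352917e-01],
       [ 0.00000000e+00,  0.00000000e+00,  0.00000000e+00,
         1.00000000e+00]])}
```

View pics/s0.png

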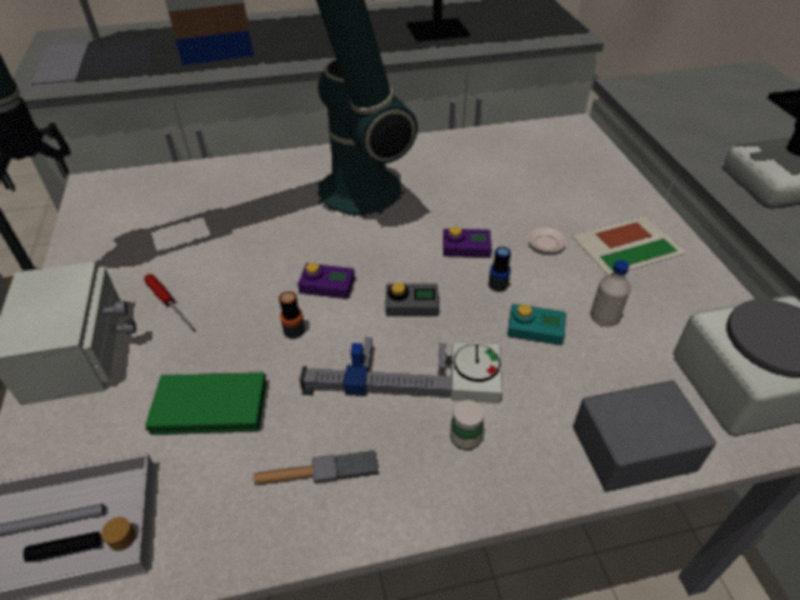

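View pics/d0.png

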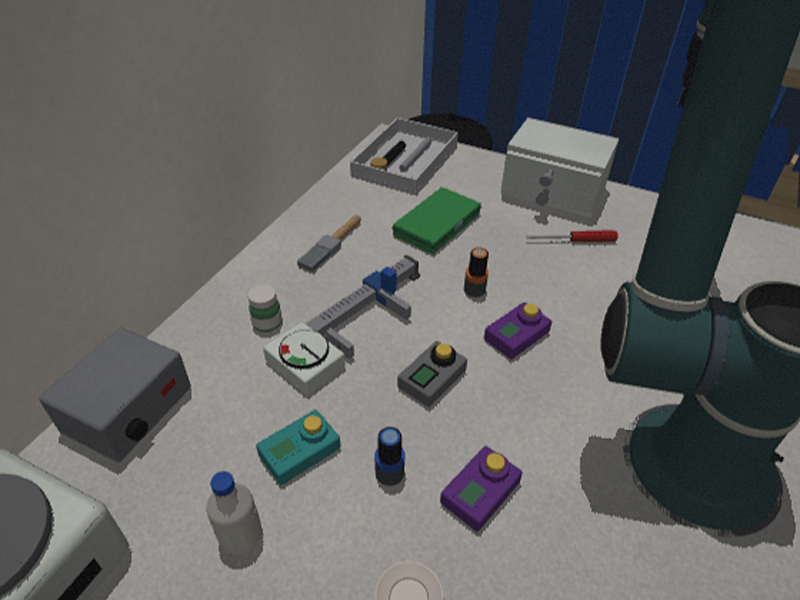

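The scene picture (800x600) shows four boxes: purple (467,241), purple (326,280), turquoise (537,323) and grey (412,297). The grey one fits, with its yellow button at (399,290). There are two eyepieces: orange-banded (291,314) and blue-banded (500,268), which is the target. The caliper's sliding post is at (357,352) and its dial at (476,362). Next I'll enlarge both views to confirm.

Run:
```python
import cv2
a=cv2.imread('pics/scene0.png')[160:300,205:405]; b=cv2.imread('pics/side0.png')[170:350,170:400]
cv2.imwrite('pics/s1.png',cv2.resize(a,None,fx=4,fy=4,interpolation=cv2.INTER_CUBIC))
cv2.imwrite('pics/d1.png',cv2.resize(b,None,fx=3.3333,fy=3.3333,interpolation=cv2.INTER_CUBIC))
```

```text
(no output)
```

View pics/s1.png

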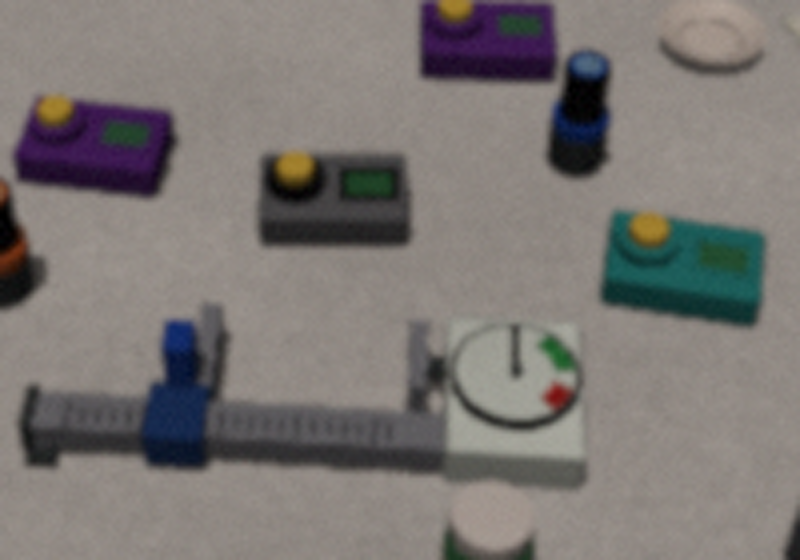

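View pics/d1.png

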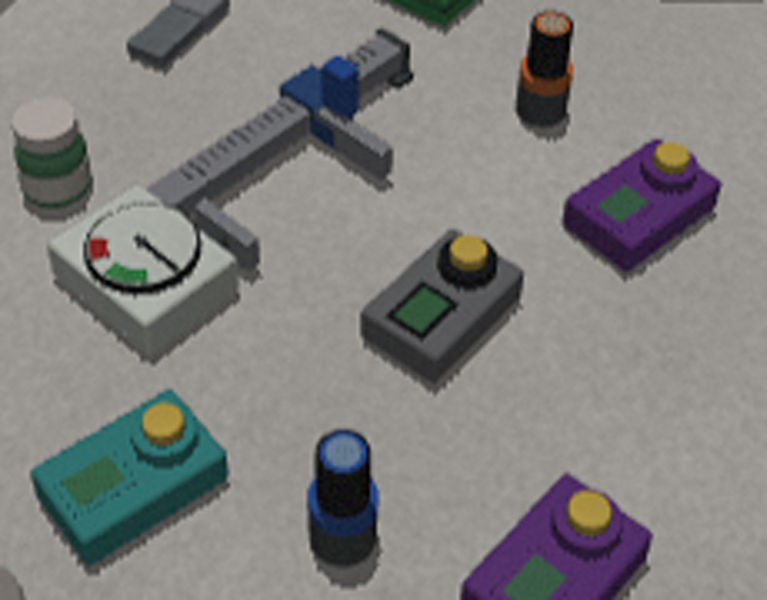

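Confirmed: the blue eyepiece's lens is at scene crop (588,65) and side crop (344,452). The grey box's button is at (296,166) and (469,250). The needle is at rest, and the post is at (180,328) and (341,68).

```bash
cat > m.py <<'E'
from h import *
from scipy.optimize import least_squares
S=lambda u,v:(u/4+205,v/4+160); D=lambda u,v:(u/3.3333+170,v/3.3333+170)
for nm,z,a,b in [('eye',.095,(588,65),(344,452)),('btn',.050,(296,165),(469,250)),('post',.078,(180,329),(341,68)),('dial',.05,(516,373),(141,242)),('orange',.095,(-8,190),(551,24)),
 ('turq',.05,(650,228),(163,422)),('purp',.05,(456,8),(589,510))]:
    print(nm,ray('scene',*S(*a),z).round(4),ray('side',*D(*b),z).round(4))
obs=[('scene',S(447,320),(-95,95,38)),('scene',S(577,319),(-95,185,38)),('scene',S(584,460),(20,185,38)),('scene',S(447,452),(20,95,38)),
('side',D(50,243),(20,185,38)),('side',D(152,328),(-95,185,38)),('side',D(240,268),(-95,95,38)),('side',D(140,190),(20,95,38)),
('scene',S(180,329),'p'),('side',D(341,68),'p')]
def g2w(p,q):
    c,s=np.cos(p[2]),np.sin(p[2]); return np.array([p[0]+c*q[0]-s*q[1],p[1]+s*q[0]+c*q[1],q[2]])
def res(p):
    r=[]
    for n,uv,q in obs:
        q=np.array((-30,-85+1000*p[3],78) if q=='p' else q)/1000
        r+=list(np.array(proj(n,g2w(p,q)))-uv)
    return np.array(r)
f=least_squares(res,[.7,.1,0,.02],loss='soft_l1');print(f.x, res(f.x).reshape(-1,2).round(1).tolist())
for q in [(-65,0,0),(-30,-85+f.x[3]*1000,78),(-60,70,21),(-37.5,140,50)]: print(q,g2w(f.x,np.array(q)/1000).round(4))
E
python3 m.py
```

```text
eye [0.4227 0.2329 0.095 ] [0.4207 0.2317 0.095 ]
btn [0.4326 0.0099 0.05  ] [0.4322 0.0074 0.05  ]
post [ 0.5941 -0.1023  0.078 ] [ 0.5931 -0.1019  0.078 ]
dial [0.6559 0.1065 0.05  ] [0.649  0.1097 0.05  ]
orange [ 0.4565 -0.2078  0.095 ] [ 0.4575 -0.2114  0.095 ]
turq [0.5513 0.2388 0.05  ] [0.55   0.2372 0.05  ]
purp [0.2819 0.1759 0.05  ] [0.2793 0.1733 0.05  ]
[ 0.64509068 -0.03731013 -0.29770619  0.00775934] [[-0.2, -2.8], [0.4, -0.8], [0.5, -1.8], [-1.0, -1.9], [-1.4, -0.1], [-1.6, -0.2], [0.2, -2.9], [-0.3, -2.7], [-0.0, -0.1], [-0.2, -0.2]]
(-65, 0, 0) [ 0.5829 -0.0182  0.    ]
(-30, np.float64(-77.2406636788513), 78) [ 0.5938 -0.1024  0.078 ]
(-60, 70, 21) [0.6083 0.0472 0.021 ]
(-37.5, 140, 50) [0.6503 0.1075 0.05  ]
```

Call:
jog_arm(turn=[[0, 0, 0.1164], [0, 0, 0.1164], [0, 0, 0.1164], [0, 0, 0.1164], [0, 0, 0.1164], [0, 0, 0], [0, 0, 0], [0, 0, 0], [0, 0, 0], [0, 0, 0], [0, 0, 0], [0, 0, 0], [0, 0, 0], [0, 0, 0], [0, 0, 0], [0, 0, 0], [0, 0, 0], [0, 0, 0], [0, 0, 0]], delta_pos=[[0, 0, 0], [0, 0, 0], [0, 0, 0], [0, 0, 0], [0, 0, 0], [0.0095, -0.0326, 0], [0.0095, -0.0326, 0], [0.0095, -0.0326, 0], [0.0095, -0.0326, 0], [0.0095, -0.0326, 0], [0.0095, -0.0326, 0], [0.0095, -0.0326, 0], [0.0095, -0.0326, 0], [0.0095, -0.0326, 0], [0.0095, -0.0326, 0], [0.0095, -0.0326, 0], [0.0095, -0.0326, 0], [0.0095, -0.0326, 0], [0.0095, -0.0326, 0]], gripper=[0.085, 0.085, 0.085, 0.085, 0.085, 0.085, 0.085, 0.085, 0.085, 0.085, 0.085, 0.085, 0.085, 0.085, 0.085, 0.085, 0.085, 0.085, 0.085])

```text
time: 1.68
tool_pos: [0.4505, -0.2491, 0.1979]
tcp_rot: [-3.107, 0.467, 0.001]
wrist_force: [0.7, -0.9, -0.1]
width: 0.997
grip_force: 0.0
```

Call:
jog_arm(turn=[[0, 0, 0], [0, 0, 0], [0, 0, 0], [0, 0, 0], [0, 0, 0], [0, 0, 0], [0, 0, 0], [0, 0, 0], [0, 0, 0], [0, 0, 0], [0, 0, 0], [0, 0, 0], [0, 0, 0], [0, 0, 0], [0, 0, 0], [0, 0, 0]], delta_pos=[[-0.0112, -0.0302, 0], [-0.0112, -0.0302, 0], [-0.0112, -0.0302, 0], [-0.0112, -0.0302, 0], [-0.0112, -0.0302, 0], [-0.0112, -0.0302, 0], [-0.0112, -0.0302, 0], [-0.0112, -0.0302, 0], [-0.0112, -0.0302, 0], [-0.0112, -0.0302, 0], [-0.0112, -0.0302, 0], [-0.0112, -0.0302, 0], [-0.0112, -0.0302, 0], [-0.0112, -0.0302, 0], [-0.0112, -0.0302, 0], [0, 0, 0]], gripper=[0.085, 0.085, 0.085, 0.085, 0.085, 0.085, 0.085, 0.085, 0.085, 0.085, 0.085, 0.085, 0.085, 0.085, 0.085, 0.085])

```text
time: 3.02
tool_pos: [0.4219, 0.2362, 0.198]
tcp_rot: [-3.105, 0.46, 0.002]
wrist_force: [-0.2, -0.8, -0.3]
width: 0.996
grip_force: 0.0
```

Run:
```python
from h import *
s,im=snap('wrist','w1.png'); print(s['time'],s['tool_pos'],s['tcp_rot'],s['q'].round(2),Ro.from_rotvec(s['tcp_rot']).as_matrix().round(4))
print(proj('wrist',[.4217,.2323,.095],s),proj('wrist',[.4217,.2323,0],s))
```

```text
3.0167 [0.42190463 0.23618893 0.19802141] [-3.10524859e+00  4.59930201e-01  1.51354097e-03] [ 0.46 -0.1   2.    0.    1.24  2.32] [[ 9.571e-01 -2.899e-01 -6.000e-04]
 [-2.899e-01 -9.571e-01  2.600e-03]
 [-1.300e-03 -2.300e-03 -1.000e+00]]
(np.float64(277.9914064938015), np.float64(196.8198859481828)) (np.float64(276.9882731166409), np.float64(171.98051783591285))
```

View pics/w1.png

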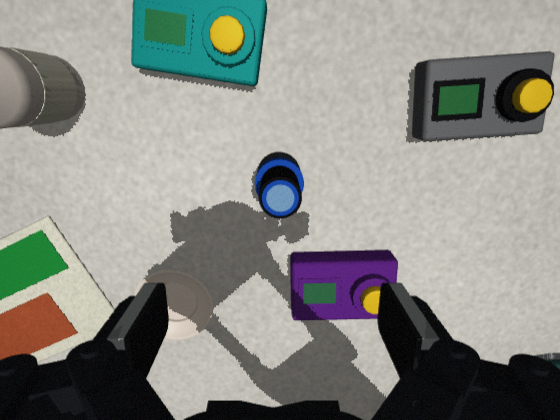

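The lens is at (280,198), within 2 px of the prediction, so I'll go down and grip the eyecup.

Call:
jog_arm(turn=[[0, 0, 0], [0, 0, 0], [0, 0, 0], [0, 0, 0], [0, 0, 0], [0, 0, 0], [0, 0, 0], [0, 0, 0], [0, 0, 0], [0, 0, 0], [0, 0, 0], [0, 0, 0], [0, 0, 0]], delta_pos=[[0.001, 0.0046, 0.027], [0, 0, 0.03], [0, 0, 0.03], [0, 0, 0.03], [0, 0, 0.03], [0, 0, 0], [0, 0, 0], [0, 0, 0], [0, 0, 0], [0, 0, 0], [0, 0, 0], [0, 0, 0], [0, 0, 0]], gripper=[0.085, 0.085, 0.085, 0.085, 0.085, 0.085, 0.03, 0.03, 0.03, 0.03, 0.03, 0.03, 0.03], grip_force=35)

```text
time: 4.15
tool_pos: [0.4245, 0.2279, 0.0537]
tcp_rot: [-3.104, 0.466, -0.006]
wrist_force: [-0.3, -0.3, 7.4]
width: 0.376
grip_force: 34.4
```

Call:
jog_arm(turn=[[0, 0, 0], [0, 0, 0], [0, 0, 0], [0, 0, 0], [0, 0, 0], [0, 0, 0], [0, 0, 0], [0, 0, 0], [0, 0, 0], [0, 0, 0], [0, 0, 0], [0, 0, 0], [0, 0, 0], [0, 0, 0], [0, 0, 0], [0, 0, 0]], delta_pos=[[0, 0, -0.01], [0, 0, -0.02], [0, 0, -0.025], [0, 0, -0.02], [0.022, 0.0185, 0], [0.022, 0.0185, 0], [0.022, 0.0185, 0], [0.022, 0.0185, 0], [0.022, 0.0185, 0], [0.022, 0.0185, 0], [0.022, 0.0185, 0], [0.022, 0.0185, 0], [0.022, 0.0185, 0], [0.022, 0.0185, 0], [0, 0, 0], [0, 0, 0]], gripper=[0.03, 0.03, 0.03, 0.03, 0.03, 0.03, 0.03, 0.03, 0.03, 0.03, 0.03, 0.03, 0.03, 0.03, 0.03, 0.03])

```text
time: 5.48
tool_pos: [0.5782, -0.0158, 0.1262]
tcp_rot: [-3.106, 0.47, 0.002]
wrist_force: [-0.5, 0.6, -2.9]
width: 0.373
grip_force: 35.5
```

Run:
```python
from h import *
s,im=snap('wrist','w2.png'); snap('scene','s2.png'); print(s['time'],s['tool_pos'],s['tcp_rot'],s['wrist_force'],s['width'],Ro.from_rotvec(s['tcp_rot']).as_matrix().round(4))
a=cv2.imread('pics/s2.png')[150:300,190:400]; b=cv2.imread('pics/w2.png')
a=cv2.resize(a,(560,400),interpolation=cv2.INTER_CUBIC)
cv2.imwrite('pics/w2b.png',cv2.resize(b,(800,600),interpolation=cv2.INTER_CUBIC))
```

```text
5.4833 [ 0.57820916 -0.01580714  0.12624642] [-3.10613081e+00  4.70499430e-01  1.94664498e-03] [-0.47898223  0.57705217 -2.89142519] 0.3727864469962436 [[ 9.551e-01 -2.962e-01 -1.200e-03]
 [-2.962e-01 -9.551e-01  2.000e-04]
 [-1.200e-03  2.000e-04 -1.000e+00]]
```

View pics/w2b.png

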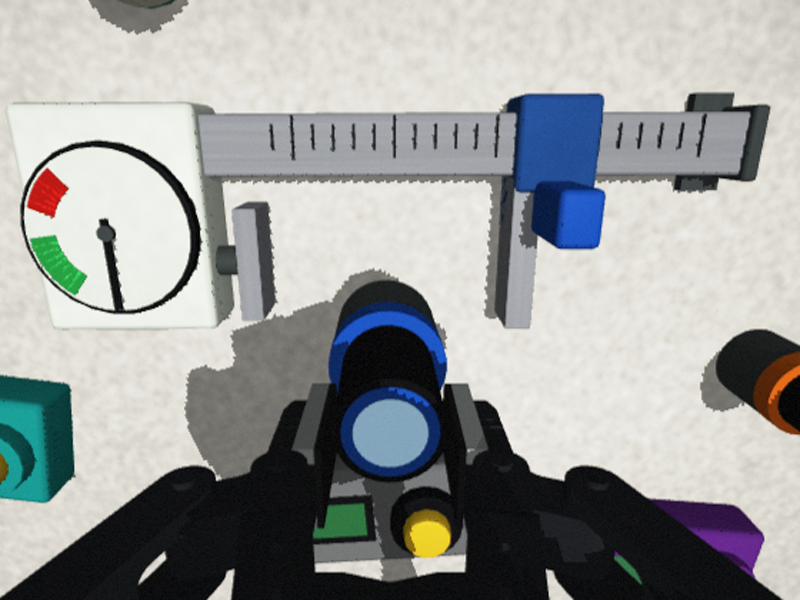

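The wrist view shows the eyepiece held upright, just in front of the throat. Post top is at about (583,219), dial pivot (106,232), anvil face edge (265,260) and the needle is at rest. I'll check the gauge fit against these points.

```bash
cat > m2.py <<'E'
from h import *
from m import g2w,f,obs,res
import pickle
S={'time':0,'tool_pos':[0.57820916,-0.01580714,0.12624642],'tcp_rot':[-3.10613081,4.70499430e-01,1.94664498e-03]}
pts={'post':((-30,-77.2,78),(583,219)),'hA':((-95,185,38),(55,327)),'hB':((20,185,38),(8,103)),'hC':((20,95,38),(195,103)),'hD':((-95,95,38),(213,327)),
'beam-':((-15,95,31),(200,178)),'beam-2':((-15,-40,31),(490,174)),'beam+':((15,95,31),(196,114)),'beam+2':((15,-40,31),(505,113)),
}
for p in (f.x,):
  for k,(q,o) in pts.items(): print(k,np.round(np.array(proj('wrist',g2w(p,np.array(q)/1000),S))*1.42857),o)
  for k,q in {'anvTop':(-60,70,36),'slTop':(-60,-57.2,36),'pivot':(-37.5,140,50),'anvtip':(-95,70,36),'sltip':(-95,-57.2,36)}.items(): print(k,np.round(np.array(proj('wrist',g2w(p,np.array(q)/1000),S))*1.42857))
def r2(p):
  r=[]
  for k,(q,o) in pts.items():
    q=np.array(q,float)
    if k=='post': q[1]=-85+1000*p[3]
    e=np.array(proj('wrist',g2w(p,q/1000),S))*1.42857-o
    r+= [e[1]] if 'beam' in k else list(e)
  return np.array(r)
g=least_squares=__import__('scipy.optimize',fromlist=['x']).least_squares(r2,f.x,loss='soft_l1'); print(g.x,r2(g.x).round(1))
for q in [(-66,5,0),(-30,-85+g.x[3]*1000,78),(-27,-85+g.x[3]*1000,78)]: print(q,g2w(g.x,np.array(q)/1000).round(4))
print('eye lens', ray('wrist',391/1.42857,432/1.42857,.095+.0725,S))
E
python3 m2.py | tail -22
```

```text
(-30, np.float64(-77.2406636788513), 78) [ 0.5938 -0.1024  0.078 ]
(-60, 70, 21) [0.6083 0.0472 0.021 ]
(-37.5, 140, 50) [0.6503 0.1075 0.05  ]
post [573. 226.] (583, 219)
hA [ 47. 336.] (55, 327)
hB [ -4. 107.] (8, 103)
hC [188. 106.] (195, 103)
hD [215. 335.] (213, 327)
beam- [202. 181.] (200, 178)
beam-2 [471. 181.] (490, 174)
beam+ [195. 118.] (196, 114)
beam+2 [474. 117.] (505, 113)
anvTop [257. 271.]
slTop [502. 270.]
pivot [100. 233.]
anvtip [262. 334.]
sltip [498. 333.]
[ 0.64630559 -0.0416684  -0.29340307  0.0078672 ] [ 0.   0.6 -0.8  5.7 -4.4  0.   0.8 -1.4  9.   4.6 -0.8  1.3 -0.5 -1.6]
(-66, 5, 0) [ 0.5846 -0.0178  0.    ]
(-30, np.float64(-77.13279607057903), 78) [ 0.5953 -0.1068  0.078 ]
(-27, np.float64(-77.13279607057903), 78) [ 0.5982 -0.1077  0.078 ]
eye lens [ 0.57393231 -0.01486386  0.1675    ]
```

Call:
jog_arm(turn=[[0, 0, 0], [0, 0, 0], [0, 0, 0], [0, 0, 0], [0, 0, 0], [0, 0, 0], [0, 0, 0], [0, 0, 0]], delta_pos=[[0.01, 0, 0], [0, 0, 0.02], [0, 0, 0.02], [0, 0, 0.015], [0, 0, 0.01], [0, 0, 0.005], [0, 0, 0.0015], [0, 0, 0]], gripper=[0.03, 0.03, 0.03, 0.03, 0.03, 0.03, 0.03, 0.03])

```text
time: 6.25
tool_pos: [0.5883, -0.0172, 0.0551]
tcp_rot: [-3.107, 0.466, -0.001]
wrist_force: [0.4, -0.6, -2.4]
width: 0.372
grip_force: 35.5
```

Call:
jog_arm(turn=[[0, 0, 0], [0, 0, 0], [0, 0, 0]], delta_pos=[[0, 0, 0.001], [0, 0, 0.0005], [0, 0, 0]], gripper=[0.03, 0.03, 0.03])

```text
time: 6.5
tool_pos: [0.5884, -0.0176, 0.0541]
tcp_rot: [-3.107, 0.467, -0.002]
wrist_force: [0.2, 1.0, -2.8]
width: 0.375
grip_force: 35.5
```

Call:
jog_arm(turn=[[0, 0, 0], [0, 0, 0], [0, 0, 0]], delta_pos=[[0, 0, 0.001], [0, 0, 0.0005], [0, 0, 0]], gripper=[0.03, 0.03, 0.03])

```text
time: 6.75
tool_pos: [0.5895, -0.0177, 0.0538]
tcp_rot: [-3.106, 0.467, -0.005]
wrist_force: [-1.0, 1.0, 4.2]
width: 0.371
grip_force: 36.3
```

Call:
jog_arm(turn=[[0, 0, 0], [0, 0, 0], [0, 0, 0], [0, 0, 0], [0, 0, 0], [0, 0, 0], [0, 0, 0], [0, 0, 0], [0, 0, 0]], delta_pos=[[0, 0, 0], [0, 0, 0], [0, 0, 0], [0, 0, 0], [0, 0, -0.02], [0, 0, -0.03], [0, 0, -0.03], [0, 0, -0.02], [0, 0, 0]], gripper=[0.06, 0.06, 0.06, 0.06, 0.06, 0.06, 0.06, 0.06, 0.06])

```text
time: 7.5
tool_pos: [0.5918, -0.0178, 0.1578]
tcp_rot: [-3.106, 0.467, -0.015]
wrist_force: [1.3, -0.2, 0.3]
width: 0.705
grip_force: 0.0
```

Run:
```python
from h import *
s,im=snap('wrist','w3.png'); print(s['time'],s['tool_pos'].tolist(),s['tcp_rot'].tolist(),s['width'])
b=cv2.imread('pics/w3.png'); cv2.imwrite('pics/w3b.png',cv2.resize(b,(800,600),interpolation=cv2.INTER_CUBIC))
```

```text
7.5 [0.591809880714715, -0.017846248243726947, 0.15780445975337845] [-3.1059346634724414, 0.46659182010299455, -0.015450845947176335] 0.7049673028133657
```

View pics/w3b.png

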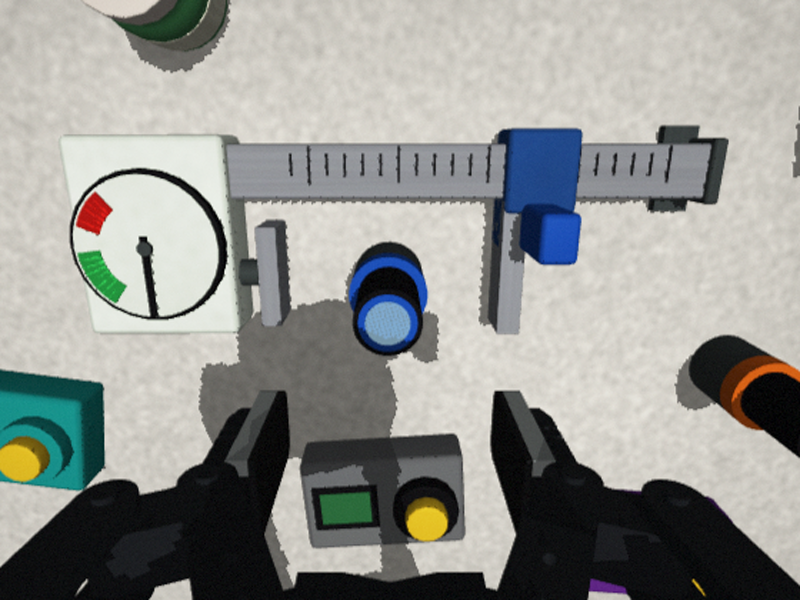

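The eyepiece stands upright between the jaws (lens at (387,322)) and the needle is still at rest. The post top centre is at about (560,236).

Run:
```python
from h import *
s={'tool_pos':[0.591809880714715,-0.017846248243726947,0.15780445975337845],'tcp_rot':[-3.1059346634724414,0.46659182010299455,-0.015450845947176335]}
k=1/1.42857
e=ray('wrist',387*k,322*k,.095,s);p=ray('wrist',560*k,236*k,.078,s);d=ray('wrist',144*k,248*k,.05,s)
R=Ro.from_rotvec(s['tcp_rot']).as_matrix()
print(e,p,d); 
for X in(e,p,d,[.594,-.1022,.078]): print((R.T@(np.array(X)-s['tool_pos'])).round(4))
print(R.round(4))
```

```text
[ 0.585061   -0.01423575  0.095     ] [ 0.59718608 -0.10632309  0.078     ] [0.64994267 0.10523057 0.05      ]
[-0.0081 -0.0013  0.0627]
[0.0304 0.0832 0.0799]
[ 0.0184 -0.1345  0.1083]
[0.0261 0.0802 0.0799]
[[ 9.558e-01 -2.938e-01  9.800e-03]
 [-2.938e-01 -9.559e-01 -7.000e-04]
 [ 9.600e-03 -2.200e-03 -1.000e+00]]
```

Call:
jog_arm(turn=[[0, 0, 0], [0, 0, 0], [0, 0, 0], [0, 0, 0], [0, 0, 0], [0, 0, 0], [0, 0, 0]], delta_pos=[[0.01, 0.0273, 0], [0.01, 0.0273, 0], [0.01, 0.0273, 0], [0, 0, 0.02], [0, 0, 0.02], [0, 0, 0], [0, 0, 0]], gripper=[0.06, 0.06, 0.06, 0.06, 0.06, 0.06, 0.06])

```text
time: 8.13
tool_pos: [0.5899, -0.1042, 0.1088]
tcp_rot: [-3.106, 0.467, 0.01]
wrist_force: [-0.4, -0.7, 0.1]
width: 0.703
grip_force: 0.0
```

Run:
```python
from h import *
s,im=snap('wrist','w4.png'); print(s['time'],s['tool_pos'].tolist(),s['tcp_rot'].tolist(),s['width'],Ro.from_rotvec(s['tcp_rot']).as_matrix().round(4))
b=cv2.imread('pics/w4.png'); cv2.imwrite('pics/w4b.png',cv2.resize(b,(800,600),interpolation=cv2.INTER_CUBIC))
print(np.array(proj('wrist',s['tool_pos'],s))*1.42857)
```

```text
8.1333 [0.5898698007458976, -0.10423299334470792, 0.10880090583098162] [-3.1062043837548177, 0.4671263592625651, 0.009695489809643259] 0.7030265676442451 [[ 9.558e-01 -2.941e-01 -6.000e-03]
 [-2.941e-01 -9.558e-01  1.400e-03]
 [-6.200e-03  5.000e-04 -1.000e+00]]
[389.74957602 359.96410358]
```

View pics/w4b.png

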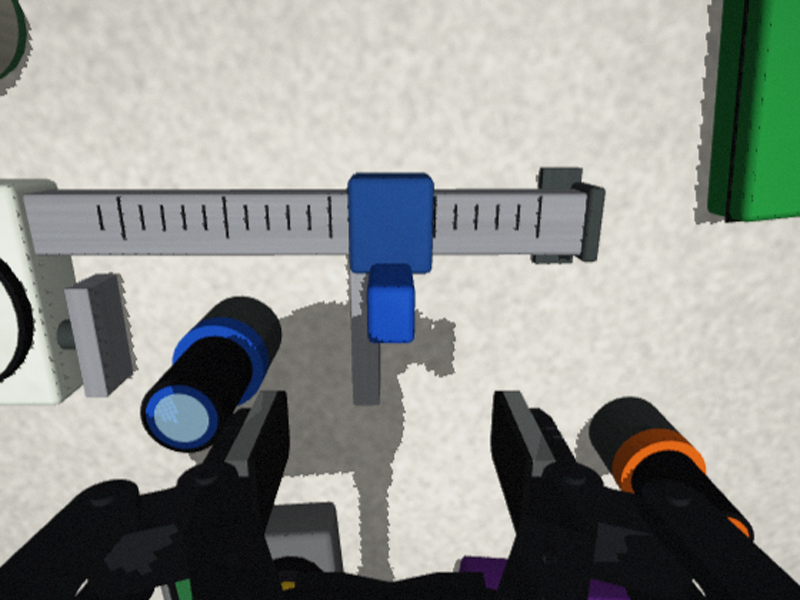

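Run:
```python
from h import *
s={'tool_pos':[0.5898698007458976, -0.10423299334470792, 0.10880090583098162],'tcp_rot':[-3.1062043837548177, 0.4671263592625651, 0.009695489809643259]}
k=1/1.42857;R=Ro.from_rotvec(s['tcp_rot']).as_matrix()
p=ray('wrist',391*k,311*k,.078,s);print(p,R.T@(p-s['tool_pos'])); s=read_state();print(s['tool_pos'],s['tcp_rot'])
```

```text
[ 0.59748202 -0.10712329  0.078     ] [0.00831552 0.00050886 0.03075042]
[ 0.5913418  -0.10432537  0.11052332] [-3.10654963  0.46644282  0.00457446]
```

The post top is at (391,311), about 6–8 mm ahead of the tool in x. I'll correct for that, go down and pinch.

Call:
jog_arm(turn=[[0, 0, 0], [0, 0, 0], [0, 0, 0], [0, 0, 0], [0, 0, 0], [0, 0, 0], [0, 0, 0], [0, 0, 0], [0, 0, 0], [0, 0, 0], [0, 0, 0]], delta_pos=[[0.006, 0.0005, 0], [0, 0, 0.02], [0, 0, 0.02], [0, 0, 0.018], [0, 0, 0], [0, 0, 0], [0, 0, 0], [0, 0, 0], [0, 0, 0], [0, 0, 0], [0, 0, 0]], gripper=[0.06, 0.06, 0.06, 0.06, 0.06, 0.01, 0.01, 0.01, 0.01, 0.01, 0.01], grip_force=30)

```text
time: 9.1
tool_pos: [0.5986, -0.107, 0.0547]
tcp_rot: [3.107, -0.467, 0.002]
wrist_force: [0.2, 1.3, -0.5]
width: 0.116
grip_force: 0.0
```

The width is 10 mm, exactly as commanded, with no grip force, so the pinch missed the post. I'll check with one mosaic of all three cameras.

Run:
```python
from h import *
s,w=snap('wrist','w5.png');_,a=snap('scene','s5.png');_,b=snap('side','d5.png')
print(s['tool_pos'].tolist(),s['tcp_rot'].tolist(),s['width'],s['grip_force'])
r=lambda i:cv2.resize(i,(400,300),interpolation=cv2.INTER_CUBIC)
m=np.vstack([np.hstack([r(w),r(w[180:345,170:390])]),np.hstack([r(a[180:285,210:350]),r(b[165:285,180:340])])])
cv2.imwrite('pics/m5.png',m[:,:,::-1])
```

```text
[0.5986250975031209, -0.10704125597014856, 0.0547093852070477] [3.106610961421592, -0.46659380914542736, 0.002297539363094562] 0.11570315307897815 0.0
```

View pics/m5.png

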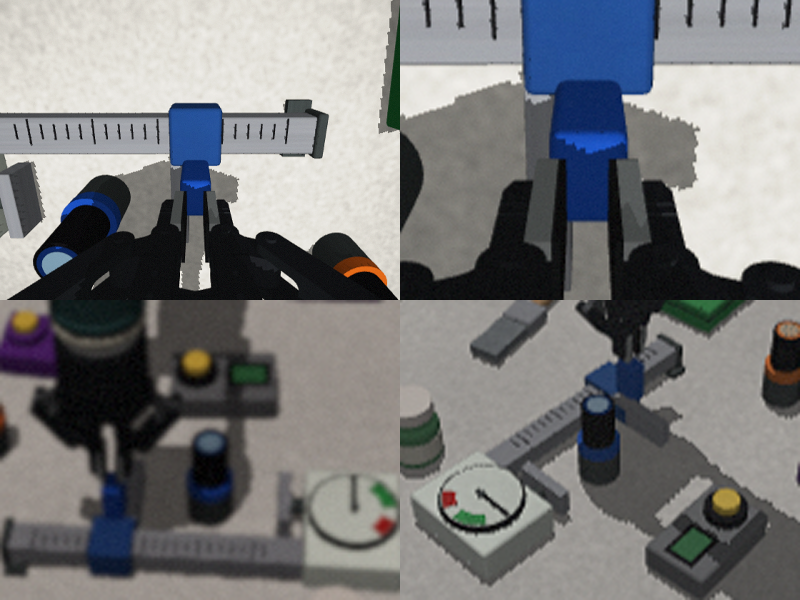

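Call:
jog_arm(turn=[[0, 0, 0], [0, 0, 0], [0, 0, 0], [0, 0, 0]], delta_pos=[[0, 0, 0], [0, 0, 0], [0, 0, 0], [0, 0, 0]], gripper=[0.0, 0.0, 0.0, 0.0])

```text
time: 9.58
tool_pos: [0.598, -0.1069, 0.0537]
tcp_rot: [-3.107, 0.467, 0.0]
wrist_force: [0.1, 0.8, -0.2]
width: 0.001
grip_force: 0.0
```

Run:
```python
from h import *
s=read_state(); print(s['tool_pos'],s['wrist_force'])
for n,u0,v0,k in(('scene',210,180,400/140),('side',180,165,2.5)):
  for X in(s['tool_pos'],s['tool_pos']+[0,0,.019],[.594,-.1022,.078],[.594,-.1022,.04]):
    u,v=proj(n,X); print(n,np.round(X,3),((u-u0)*k).round(),((v-v0)*k).round()+300)
for X in(s['tool_pos'],s['tool_pos']+[0,0,.019],[.594,-.1022,.078]):
  u,v=proj('wrist',X,s); print('wcrop',((u-170)*400/220).round()+400,((v-180)*300/165).round())
```

```text
[ 0.5979903  -0.10688039  0.05370108] [ 0.09775232  0.80072406 -0.19990058]
scene [ 0.598 -0.107  0.054] 112.0 499.0
scene [ 0.598 -0.107  0.073] 110.0 486.0
scene [ 0.594 -0.102  0.078] 114.0 478.0
scene [ 0.594 -0.102  0.04 ] 117.0 505.0
side [ 0.598 -0.107  0.054] 229.0 376.0
side [ 0.598 -0.107  0.073] 229.0 363.0
side [ 0.594 -0.102  0.078] 230.0 363.0
side [ 0.594 -0.102  0.04 ] 230.0 390.0
wcrop 587.0 131.0
wcrop 587.0 161.0
wcrop 574.0 189.0
```

Run:
```python
from h import *
s={'tool_pos':[0,0,0],'tcp_rot':[0,0,0]}
k=1.42857
for y in (0,.0175,.030,.0427):
  for z in(0,-.005,-.01,-.015,-.02,-.03): print(y,z,[np.round(np.array(proj('wrist',[x,y,z],s))*k) for x in(-.011,0.011)])
```

```text
0 0 [array([390., 387.]), array([390., 332.])]
0 -0.005 [array([390., 394.]), array([390., 337.])]
0 -0.01 [array([390., 400.]), array([390., 342.])]
0 -0.015 [array([390., 407.]), array([390., 348.])]
0 -0.02 [array([390., 415.]), array([390., 354.])]
0 -0.03 [array([390., 431.]), array([390., 367.])]
0.0175 0 [array([437., 387.]), array([439., 332.])]
0.0175 -0.005 [array([438., 394.]), array([440., 337.])]
0.0175 -0.01 [array([440., 400.]), array([442., 342.])]
0.0175 -0.015 [array([441., 407.]), array([443., 348.])]
0.0175 -0.02 [array([442., 415.]), array([444., 354.])]
0.0175 -0.03 [array([445., 431.]), array([448., 367.])]
0.03 0 [array([471., 387.]), array([474., 332.])]
0.03 -0.005 [array([473., 394.]), array([476., 337.])]
0.03 -0.01 [array([475., 400.]), array([479., 342.])]
0.03 -0.015 [array([477., 407.]), array([481., 348.])]
0.03 -0.02 [array([480., 415.]), array([484., 354.])]
0.03 -0.03 [array([485., 431.]), array([489., 367.])]
0.0427 0 [array([505., 387.]), array([510., 332.])]
0.0427 -0.005 [array([508., 394.]), array([513., 337.])]
0.0427 -0.01 [array([511., 400.]), array([516., 342.])]
0.0427 -0.015 [array([515., 408.]), array([520., 348.])]
0.0427 -0.02 [array([518., 415.]), array([523., 354.])]
0.0427 -0.03 [array([525., 431.]), array([531., 367.])]
```

The wrist, scene and side views agree. The closed tips stand above the post top, so the real fingertips sit some 25–35 mm higher than the nominal TCP. I'll open, go lower and try again, watching the force.

Call:
jog_arm(turn=[[0, 0, 0], [0, 0, 0], [0, 0, 0], [0, 0, 0], [0, 0, 0], [0, 0, 0], [0, 0, 0], [0, 0, 0], [0, 0, 0], [0, 0, 0]], delta_pos=[[0, 0, 0], [0, 0, 0], [0, 0, 0], [0, 0, 0.006], [0, 0, 0.006], [0, 0, 0], [0, 0, 0], [0, 0, 0], [0, 0, 0], [0, 0, 0]], gripper=[0.05, 0.05, 0.05, 0.05, 0.05, 0.005, 0.005, 0.005, 0.005, 0.005])

```text
time: 10.42
tool_pos: [0.5975, -0.1069, 0.0413]
tcp_rot: [3.107, -0.467, -0.002]
wrist_force: [-0.5, -0.9, -2.9]
width: 0.216
grip_force: 30.1
```

Call:
jog_arm(turn=[[0, 0, 0], [0, 0, 0], [0, 0, 0], [0, 0, 0], [0, 0, 0], [0, 0, 0], [0, 0, 0], [0, 0, 0], [0, 0, 0]], delta_pos=[[0, 0, 0], [0, 0, 0], [0, 0, 0.005], [0, 0, 0.005], [0, 0, 0], [0, 0, 0], [0, 0, 0], [0, 0, 0], [0, 0, 0]], gripper=[0.045, 0.045, 0.045, 0.045, 0.045, 0.005, 0.005, 0.005, 0.005])

```text
time: 11.17
tool_pos: [0.5979, -0.1069, 0.0318]
tcp_rot: [3.107, -0.467, -0.0]
wrist_force: [-0.9, -0.2, 0.1]
width: 0.222
grip_force: 31.2
```

Call:
jog_arm(turn=[[0, 0, 0], [0, 0, 0], [0, 0, 0], [0, 0, 0], [0, 0, 0], [0, 0, 0], [0, 0, 0], [0, 0, 0], [0, 0, 0], [0, 0, 0], [0, 0, 0], [0, 0, 0], [0, 0, 0], [0, 0, 0], [0, 0, 0], [0, 0, 0], [0, 0, 0], [0, 0, 0]], delta_pos=[[0, -0.003, 0], [0, -0.006, 0], [0, -0.008, 0], [0, -0.008, 0], [0, -0.006, 0], [0, -0.004, 0], [0, -0.003, 0], [0, -0.003, 0], [0, -0.003, 0], [0, -0.003, 0], [0, -0.003, 0], [0, -0.003, 0], [0, -0.003, 0], [0, -0.003, 0], [0, -0.003, 0], [0, -0.003, 0], [0, -0.003, 0], [0, 0, 0]], gripper=[0.005, 0.005, 0.005, 0.005, 0.005, 0.005, 0.005, 0.005, 0.005, 0.005, 0.005, 0.005, 0.005, 0.005, 0.005, 0.005, 0.005, 0.005])

```text
time: 12.67
tool_pos: [0.6173, -0.0438, 0.0318]
tcp_rot: [3.104, -0.465, -0.002]
wrist_force: [-2.8, -7.1, 0.6]
width: 0.225
grip_force: 31.3
```

```bash
cat > nd.py <<'E'
from h import *
import sys
# rectify the dial (plane z=.05) to gauge axes around its pivot, from the side camera, using the first picture as reference
def rect(n,im,p=None):
    p=p if p is not None else dict(side=(.649,.1097),scene=(.6559,.1065))[n]; a=-.298; S=400; h=.05
    g=[(-h,-h),(h,-h),(h,h),(-h,h)] # gauge offsets
    src=[proj(n,[p[0]+np.cos(a)*x-np.sin(a)*y,p[1]+np.sin(a)*x+np.cos(a)*y,.05]) for x,y in g]
    # out: up = -x, right = +y (seen from above: clockwise from up)
    dst=[((y/h+1)*S/2,(x/h+1)*S/2) for x,y in g]
    H=cv2.getPerspectiveTransform(np.float32(src),np.float32(dst))
    return cv2.warpPerspective(im,H,(S,S),flags=cv2.INTER_CUBIC)
def needle(n,im):
    g=cv2.cvtColor(rect(n,im),cv2.COLOR_RGB2GRAY).astype(float); best=[]
    for a in np.arange(-1,3.2,.02):
        r=np.arange(50,115,2); best.append((g[(200-r*np.cos(a)).astype(int),(200+r*np.sin(a)).astype(int)].mean(),a))
    return min(best)
if __name__=='__main__':
    t=sys.argv[1]
    for n in('side','scene'):
        s,im=snap(n,f'{n}{t}.png'); print(n,needle(n,im))
    print(s['time'],s['tool_pos'],s['wrist_force'],s['tcp_rot'])
E
python3 - <<'E'
from nd import *
for n in('side','scene'): print(needle(n,cv2.imread(f'pics/{n}0.png')[:,:,::-1].copy()))
E
python3 nd.py 6
```

```text
(np.float64(24.484848484848484), np.float64(-0.03999999999999915))
(np.float64(81.75757575757575), np.float64(-0.059999999999999165))
side (np.float64(22.696969696969695), np.float64(-0.03999999999999915))
scene (np.float64(85.9090909090909), np.float64(-0.059999999999999165))
12.7167 [ 0.61728201 -0.04373975  0.03181923] [-2.22783383 -6.67365893  0.68731009] [ 3.10389209e+00 -4.65370207e-01 -1.59056749e-03]
```

The needle reader works: at rest it reads −0.04. I'll keep closing.

Call:
jog_arm(turn=[[0, 0, 0], [0, 0, 0], [0, 0, 0], [0, 0, 0], [0, 0, 0], [0, 0, 0], [0, 0, 0], [0, 0, 0]], delta_pos=[[0, -0.0025, 0], [0, -0.0025, 0], [0, -0.0025, 0], [0, -0.0025, 0], [0, -0.002, 0], [0, -0.002, 0], [0, -0.002, 0], [0, 0, 0]], gripper=[0.005, 0.005, 0.005, 0.005, 0.005, 0.005, 0.005, 0.005])

```text
time: 13.43
tool_pos: [0.6219, -0.0287, 0.0318]
tcp_rot: [3.103, -0.465, -0.002]
wrist_force: [-2.7, -6.9, 1.5]
width: 0.225
grip_force: 31.3
```

```bash
python3 nd.py 7
```

```text
side (np.float64(24.181818181818183), np.float64(-0.03999999999999915))
scene (np.float64(86.06060606060606), np.float64(-0.059999999999999165))
13.4833 [ 0.62188654 -0.0286969   0.03182389] [-3.41450572 -7.58238924  1.09827266] [ 3.10357318e+00 -4.65425161e-01 -1.84866367e-03]
```

Call:
jog_arm(turn=[[0, 0, 0], [0, 0, 0], [0, 0, 0], [0, 0, 0]], delta_pos=[[0, -0.001, 0], [0, -0.001, 0], [0, -0.001, 0], [0, 0, 0]], gripper=[0.005, 0.005, 0.005, 0.005])

```text
time: 13.87
tool_pos: [0.6227, -0.026, 0.0318]
tcp_rot: [3.103, -0.465, -0.002]
wrist_force: [-2.3, -7.4, 2.3]
width: 0.225
grip_force: 31.4
```

```bash
python3 nd.py 8
```

```text
side (np.float64(22.78787878787879), np.float64(-0.03999999999999915))
scene (np.float64(86.51515151515152), np.float64(-0.059999999999999165))
13.9167 [ 0.62270551 -0.0260466   0.03182553] [-3.36996939 -8.46561227  1.42959893] [ 3.10332997e+00 -4.65422643e-01 -1.94884885e-03]
```

Call:
jog_arm(turn=[[0, 0, 0], [0, 0, 0], [0, 0, 0], [0, 0, 0]], delta_pos=[[0, -0.001, 0], [0, -0.001, 0], [0, -0.001, 0], [0, 0, 0]], gripper=[0.005, 0.005, 0.005, 0.005])

```text
time: 14.3
tool_pos: [0.6234, -0.0237, 0.0318]
tcp_rot: [3.102, -0.465, -0.002]
wrist_force: [-3.4, -9.8, 2.1]
width: 0.226
grip_force: 31.4
```

```bash
python3 nd.py 9
```

```text
side (np.float64(18.818181818181817), np.float64(0.5200000000000014))
scene (np.float64(85.66666666666667), np.float64(0.40000000000000124))
14.35 [ 0.62339855 -0.02374512  0.03181496] [-3.51559352 -9.44480478  1.68617472] [ 3.10251700e+00 -4.65000580e-01 -2.37165069e-03]
```

The needle is at about 0.5 rad, so about 2 mm more.

Call:
jog_arm(turn=[[0, 0, 0], [0, 0, 0], [0, 0, 0], [0, 0, 0]], delta_pos=[[0, -0.001, 0], [0, -0.001, 0], [0, 0, 0], [0, 0, 0]], gripper=[0.005, 0.005, 0.005, 0.005])

```text
time: 14.73
tool_pos: [0.6239, -0.0222, 0.0318]
tcp_rot: [3.102, -0.465, -0.003]
wrist_force: [-3.8, -10.0, 1.9]
width: 0.223
grip_force: 31.4
```

```bash
python3 nd.py 10
```

```text
side (np.float64(13.181818181818182), np.float64(0.9800000000000018))
scene (np.float64(77.33333333333333), np.float64(0.7600000000000016))
14.7833 [ 0.62387499 -0.02212983  0.03180913] [ -3.98867619 -10.23405632   1.28624923] [ 3.10214100e+00 -4.64918261e-01 -2.59358836e-03]
```

Call:
jog_arm(turn=[[0, 0, 0], [0, 0, 0], [0, 0, 0], [0, 0, 0], [0, 0, 0]], delta_pos=[[0, 0.001, 0], [0, 0, 0], [0, 0, 0], [0, 0, 0], [0, 0, 0]], gripper=[0.005, 0.005, 0.035, 0.035, 0.035])

```text
time: 15.25
tool_pos: [0.6251, -0.0196, 0.032]
tcp_rot: [-3.106, 0.467, -0.001]
wrist_force: [0.2, 0.3, 0.1]
width: 0.41
grip_force: 0.0
```

```bash
python3 nd.py 11
```

```text
side (np.float64(10.666666666666666), np.float64(0.9800000000000018))
scene (np.float64(79.21212121212122), np.float64(0.7600000000000016))
15.3 [ 0.62513223 -0.01950833  0.03200351] [ 0.66277436 -0.24743622 -0.0612778 ] [-3.10630398e+00  4.66482913e-01 -9.99084589e-04]
```

The jaw is released and the needle holds at about 1.0 rad, mid-green. Now I'll raise the hand and go to the grey box's button.

Call:
jog_arm(turn=[[0, 0, 0], [0, 0, 0], [0, 0, 0], [0, 0, 0], [0, 0, 0], [0, 0, 0], [0, 0, 0], [0, 0, 0], [0, 0, 0], [0, 0, 0], [0, 0, 0], [0, 0, 0], [0, 0, 0], [0, 0, 0], [0, 0, 0], [0, 0, 0]], delta_pos=[[0, 0, -0.02], [0, 0, -0.03], [0, 0, -0.03], [0, 0, -0.03], [-0.0275, 0.0042, 0], [-0.0275, 0.0042, 0], [-0.0275, 0.0042, 0], [-0.0275, 0.0042, 0], [-0.0275, 0.0042, 0], [-0.0275, 0.0042, 0], [-0.0275, 0.0042, 0], [0, 0, 0.02], [0, 0, 0.02], [0, 0, 0], [0, 0, 0], [0, 0, 0]], gripper=[0.035, 0.035, 0.035, 0.035, 0, 0, 0, 0, 0, 0, 0, 0, 0, 0, 0, 0])

```text
time: 16.68
tool_pos: [0.4329, 0.0086, 0.1027]
tcp_rot: [-3.107, 0.466, -0.001]
wrist_force: [-0.2, 0.5, -0.1]
width: 0.001
grip_force: 0.0
```

```bash
python3 nd.py 12
python3 - <<'E'
from h import *
s,w=snap('wrist','w12.png');_,a=snap('scene','s12.png');_,b=snap('side','d12.png')
print(s['tool_pos'],s['tcp_rot'],s['width'])
hsv=cv2.cvtColor(w,cv2.COLOR_RGB2HSV); m=cv2.inRange(hsv,(18,120,90),(35,255,255))
n,_,st,c=cv2.connectedComponentsWithStats(m)
R=Ro.from_rotvec(s['tcp_rot']).as_matrix()
for i in range(1,n):
  if st[i][4]>60: X=ray('wrist',*c[i],.05,s); print(st[i],c[i].round(1),X.round(4),(R.T@(X-s['tool_pos'])).round(4))
r=lambda i:cv2.resize(i,(400,300),interpolation=cv2.INTER_CUBIC)
m=np.vstack([np.hstack([r(w),r(w[180:345,170:390])]),np.hstack([r(a[150:270,220:380]),r(b[195:315,230:390])])])
cv2.imwrite('pics/m12.png',m[:,:,::-1])
E
```

```text
side (np.float64(11.090909090909092), np.float64(0.9800000000000018))
scene (np.float64(75.21212121212122), np.float64(0.7600000000000016))
16.7333 [0.43338925 0.00857888 0.10301091] [-0.59285256 -0.2510689  -0.46538174] [-3.10649399e+00  4.66513018e-01 -2.80594691e-03]
[0.43352775 0.00853937 0.10309646] [-3.10644691  0.46660679 -0.00322653] -0.001488329613689829
[ 256  198   42   43 1396] [276.4 219.1] [0.4327 0.0064 0.05  ] [-0.0003  0.0023  0.0531]
[ 526  266   34   40 1123] [543.4 286.1] [ 0.3312 -0.1568  0.05  ] [-0.0494  0.1882  0.0529]
```

View pics/m12.png

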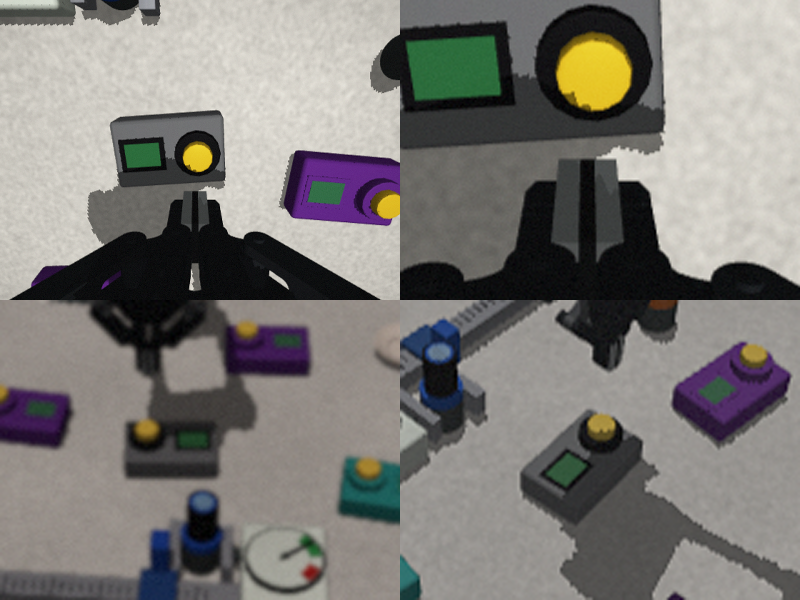

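The mosaic shows the needle inside the green and the eyepiece upright in the jaws. The closed tips are above the grey box's yellow button, at (276,219) in the wrist view. I'll go down and watch the force.

Call:
jog_arm(turn=[[0, 0, 0], [0, 0, 0], [0, 0, 0], [0, 0, 0], [0, 0, 0]], delta_pos=[[0, 0.001, 0.02], [0, 0, 0.02], [0, 0, 0.02], [0, 0, 0.01], [0, 0, 0]], gripper=[0, 0, 0, 0, 0])

```text
time: 17.35
tool_pos: [0.4296, 0.0076, 0.0296]
tcp_rot: [3.106, -0.467, -0.008]
wrist_force: [-0.3, -0.0, -0.5]
width: -0.001
grip_force: 0.0
```

Call:
jog_arm(turn=[[0, 0, 0], [0, 0, 0], [0, 0, 0]], delta_pos=[[0, 0, 0.003], [0, 0, 0.003], [0, 0, 0]], gripper=[0, 0, 0])

```text
time: 17.6
tool_pos: [0.4326, 0.0076, 0.0264]
tcp_rot: [-3.107, 0.467, -0.002]
wrist_force: [-0.3, -0.4, 0.1]
width: 0.001
grip_force: 0.0
```

Call:
jog_arm(turn=[[0, 0, 0], [0, 0, 0], [0, 0, 0]], delta_pos=[[0, 0, 0.002], [0, 0, 0.002], [0, 0, 0]], gripper=[0, 0, 0])

```text
time: 17.85
tool_pos: [0.432, 0.0076, 0.0219]
tcp_rot: [-3.107, 0.467, -0.001]
wrist_force: [0.5, 0.1, 0.1]
width: 0.0
grip_force: 0.0
```

Call:
jog_arm(turn=[[0, 0, 0], [0, 0, 0], [0, 0, 0]], delta_pos=[[0, 0, 0.002], [0, 0, 0.002], [0, 0, 0]], gripper=[0, 0, 0])

```text
time: 18.1
tool_pos: [0.4322, 0.0076, 0.0179]
tcp_rot: [-3.107, 0.467, -0.001]
wrist_force: [-0.2, -0.1, 3.3]
width: 0.004
grip_force: 1.6
```

Call:
jog_arm(turn=[[0, 0, 0], [0, 0, 0], [0, 0, 0]], delta_pos=[[0, 0, 0.002], [0, 0, 0.001], [0, 0, 0]], gripper=[0, 0, 0])

```text
time: 18.35
tool_pos: [0.4323, 0.0076, 0.0151]
tcp_rot: [-3.107, 0.467, -0.001]
wrist_force: [0.5, 0.8, 4.9]
width: 0.001
grip_force: 2.4
```

Call:
jog_arm(turn=[[0, 0, 0], [0, 0, 0], [0, 0, 0], [0, 0, 0]], delta_pos=[[0, 0, 0.001], [0, 0, 0.001], [0, 0, 0.001], [0, 0, 0]], gripper=[0, 0, 0, 0])

```text
time: 18.68
tool_pos: [0.4324, 0.0076, 0.0146]
tcp_rot: [3.107, -0.467, -0.001]
wrist_force: [-9.5, 0.4, 28.1]
width: 0.003
grip_force: 13.8
```

The button is bottomed. I'll raise the hand to release it and check the needle.

Call:
jog_arm(turn=[[0, 0, 0], [0, 0, 0], [0, 0, 0], [0, 0, 0], [0, 0, 0], [0, 0, 0], [0, 0, 0], [0, 0, 0], [0, 0, 0]], delta_pos=[[0, 0, -0.004], [0, 0, -0.008], [0, 0, -0.02], [0, 0, -0.03], [0, 0, -0.03], [0, 0, -0.02], [0, 0, 0], [0, 0, 0], [0, 0, 0]], gripper=[0, 0, 0, 0, 0, 0, 0, 0, 0])

```text
time: 19.43
tool_pos: [0.4308, 0.0076, 0.1227]
tcp_rot: [3.107, -0.467, -0.003]
wrist_force: [-0.1, 0.2, -0.7]
width: 0.001
grip_force: 0.0
```

```bash
python3 nd.py 13
python3 - <<'E'
from h import *
for n in('side','scene'):
  a=cv2.imread(f'pics/{n}12.png').astype(int);b=cv2.imread(f'pics/{n}13.png').astype(int)
  d=np.abs(a-b).sum(2)>90
  for nm,X in(('btn',[.4325,.0075,.05]),('eye',[.604,.031,.07])):
    u,v=map(int,proj(n,X)); print(n,nm,(u,v),d[v-12:v+12,u-12:u+12].sum())
E
```

```text
side (np.float64(11.787878787878787), np.float64(0.9800000000000018))
scene (np.float64(76.75757575757575), np.float64(0.7600000000000016))
19.4833 [0.4303181  0.00764975 0.122102  ] [-0.64497145 -0.51601977 -0.32914658] [ 3.10640284 -0.46662909 -0.0047959 ]
side btn (310, 244) 10
side eye (244, 222) 0
scene btn (278, 201) 0
scene eye (301, 238) 0
```

The needle is still mid-green at about 1.0 rad, the eyepiece hasn't moved, the button is back up and the hand is clear. I'll hand the job in.

```bash
python3 -c "
from workcell import ticket; print(ticket.finish_job())"
```

```text
the job is handed in; nothing more can be done
None
```

The job is handed in at about 19.5 s of the 64 s: the blue-banded eyepiece is clamped upright in the jaws with the needle at about 1.0 rad (green is 0.6–1.5), and the grey box's yellow button was pressed to its stop and released.

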